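# Nip the gap gauge in the hand press and hold the knob

### The job

Check the gap of the small hand press: slide the blade of the flat gauge fully home into the press's slot, until the shoulder of its grip meets the press's face with the grip resting on the rail, and let go of it. Then, with the fingertips, push the spring-loaded knob on top straight down by about 10 mm, so that the foot nips the blade and the knob's own spring is about half compressed, never to its stop. Finish while still holding the knob pressed there, and leave the petri dishes and the tub where they are.

Things in the scene. Friction and masses are not known exactly. Their poses are not given: they have to be found in the camera images.
- press: aluminium hand press bolted to the worktop; place and yaw vary. Block 60 x 60 mm, 64 mm high. Origin on the worktop below the middle of its slotted face, which looks along its own +y (roughly the robot's left); the block is at y -60 to 0. From the face a rail 14 mm wide, its top 20 mm up, runs along +y to y = 125 mm. A flange 100 mm wide, 8 mm high (screws 13 mm) lies under the block
- slot_mouth (a point): middle of the lower edge of the slot's mouth, 40 mm above the worktop over the press's origin. The slot is 30 mm wide (flared to 38 mm at the mouth), 12 mm high, 60 mm deep along the press's -y; the raised foot inside leaves 8.5 mm of height. When the gauge is fully home, its grip on the rail and against the face, gauge_center is at press x 0, y 55, z 42 mm
- gauge_center (a point): centre of the loose gauge's grip, a grey block 18 mm (x) x 110 mm (y) x 44 mm (z) standing on the worktop on its 18 x 110 mm underside, 0.1 to 0.22 kg in all. Axes are the gauge's: the blade points along its -y (roughly the robot's right). Grip it across x; for the slot its axes must be parallel to the press's
- blade_tip (a point): tip of the gauge's steel blade, 105 mm from gauge_center along the gauge's -y. The blade is 26 mm wide (20 mm over the last 6 mm), 3 mm thick, projects 50 mm from the middle of the grip's -y end, 20.5 to 23.5 mm above the grip's underside; that end of the grip is the shoulder
- knob_top (a point): centre of the top of the black palm knob, 30 mm across and 10 mm thick, on the press's top at press x = 0, y = -30 mm; 92 mm above the worktop when released. It moves straight down
- ram (a joint): m. Travel of the press's foot: 0 up; 0.005 when it sits on the blade; 0.0085 on the empty slot's floor. It moves down first, with 2 to 3 N; it springs back
- knob (a joint): m. Further travel of the knob against its own spring, after the foot has met the blade: 0 released, 0.010 at its stop; starts at 3 N and grows by 1 N per mm (8 N at 0.005). The knob's top goes down by ram + knob in all; it springs back
- petri_a: petri dish, 66 mm across, 16 mm high, near the press. Origin at its underside; not to be disturbed
- petri_b: petri dish, 66 mm across, 16 mm high, near the front edge of the worktop. Origin at its underside; not to be disturbed
- wipe_tub: round tub, 68 mm across, 124 mm high, behind the gauge. Origin at its underside; not to be disturbed

How it is judged:
By the outcome, as a careful person would: the job done as asked, in the order asked, and still so for the second after the job is handed in, while the arm keeps its last pose, push and grip.
It also fails if it takes over 48 s, if anything falls off the work surface, if the arm or the gripper's body presses on something with over 40 N, if the wrist force passes 120 N, or if a joint passes its speed limit or range.

### The arm

A 6-joint arm with a two-finger parallel gripper is mounted at the origin on a cart in front of the work surface, level with it; the furniture and walls round the work are solid. World frame = base frame: x ahead of the robot, y to its left, z up, the work surface at z = 0. Lengths are in m, angles in rad, forces in N, time in s.
With the tool pointing down it reaches from about 0.225 to 0.725 m from the base axis. Payload 3.1 kg.
Tool frame: the origin (TCP) lies midway between the tips of the shut fingers; the grasp point (between the pads) lies env.hold_point_z behind it (env.hold_point_z is the distance from the TCP to the grasp point, in m); x points along the fingers, z is the direction in which the jaws open and shut, and the axes are right-handed (so a half turn about x gives the same grasp; the last joint's range is limited). The gripper opens to 85 mm and grips with 20 to 120 N. Pads are 22 mm wide; open, the fingers measure 114 mm over their backs; the gripper's body (76 mm by 85 mm) begins 54 mm behind the grasp point. The pads swing forward as they close: fully open they stand 13 mm farther back than shut.
Start: joints at [1.094, 0.048, 0.099, 1.622, 0, 1.443], TCP at [0.179, 0.493, 0.231] pointing down, gripper open.
Joint ranges: [-2.91, 2.91], [-0.99, 1.94], [-1.21, 1.42], [-2.12, 2.29], [-1.49, 1.47], [-3.14, 3.14]. Speed limits (rad/s): [2.79, 2.79, 3.14, 3.14, 3.14, 3.14].

### API

Orientations are given as a 3x3 rotation matrix whose columns are the frame's x, y, z axes.
In Python, from plant import env, eoat, snapshot, get_calibration, job gives the robot as it stands. Calls block until the motion is done:
- env.goto(position, orientation): joint-space move of the TCP to a pose.
- env.move_straight(position, feed=0.15, attitude=None, threshold=None): straight line of the TCP; attitude=None keeps the orientation; feed is the mean speed in m/s. With threshold (N) it stops when the force on the tool has changed by that much, and returns True; else False.
- env.goto_joints(angles): joint-space move.
- eoat.gripper_to(opening, newtons=None): finger opening in m; newtons is the grip in N (None keeps the last); returns when the fingers have stopped.
- env.sleep(seconds).
- env.inverse_kinematics(position, orientation): joint angles nearest the present ones, or None.
- snapshot(name): name is "scene" or "top" or "wrist"; returns (picture, depth): 400x640x3 uint8, red, green, blue; 400x640 float32, m along the optical axis (not along the pixel's ray), 0 where there is no reading.
- get_calibration(name): a dict with "fovy" (degrees; the focal length in pixels is half the picture's height over the tangent of half this angle, whatever the lens; pixels are square), "cx", "cy" (the principal point, pixels), "k1" (the pictures are not rectified: a ray, as slopes to the right and down, at radius r is drawn at 1 + k1 r^2 times it, then the intrinsics apply), "eye" and "attitude" of the camera in the world. Camera axes: x right, y down, z forward; pixel columns grow to the right and rows downward; lengths in m; the calibration is good to about 2 mm. A picture is of the moment at which its call begins: read the wrist's pose just before it. get_calibration takes no time and is no camera call; for the wrist camera it gives the pose at the moment of the call.
A pose or a line that the arm cannot do raises env.MotionError and nothing moves.
- job.finish_job(): hands the job in, once; it reports no verdict.
Readings, each from a call of its own:
- env.read_t(): time.
- env.read_q(): joint angles.
- env.read_qd(): joint speeds.
- env.read_effort(): joint torques, N m.
- env.read_tcp_pos(): TCP position.
- env.read_ee_rot(): TCP orientation.
- env.read_contact_force(): force on the tool from outside, world axes, zero at the start.
- env.read_ft_torque(): the same for the moment, N m.
- env.read_grip_width(): finger opening in m.
Only numpy, scipy, OpenCV 4.12 (cv2) and the standard library are available. Lean on these libraries where they do the work, as an engineer would, in place of code of your own. Each camera call takes 0.05 s, during which the arm holds its last target.

## Working session

There is one attempt and no reset: what is moved stays moved. The work goes in short steps, each a Python script; the robot and the scene stay as the last script left them, time stands still between calls to the robot, and variables do not carry over. Pictures are saved under pics/ and viewed, and the job is handed in when it is done.

```bash
ls; mkdir -p pics; python3 - <<'E'
from plant import env, eoat, snapshot, get_calibration, job
import cv2, numpy as np
print(env.read_t(), env.hold_point_z, env.read_tcp_pos(), env.read_ee_rot())
for n in ["scene","top","wrist"]:
    print(n,get_calibration(n))
    p,d=snapshot(n); cv2.imwrite(f"pics/{n}0.png",p[:,:,::-1]); np.savez(f"{n}0.npz",p=p,d=d,**{k:v for k,v in get_calibration(n).items()})
E
```

```text
pics
0.0 0.0187 [0.17913178 0.49284341 0.23012452] [[-1.08170950e-03 -9.39791123e-01  3.41747679e-01]
 [-2.07302570e-03  3.41749252e-01  9.39788887e-01]
 [-9.99997266e-01  3.08126849e-04 -2.31788457e-03]]
scene {'fovy': 57.047914869963165, 'cx': 321.43368237894873, 'cy': 201.95153701682162, 'k1': -0.03359723537654447, 'eye': array([0.29307022, 0.51135682, 0.72438501]), 'attitude': array([[-0.91102797, -0.31145645,  0.27022752],
       [-0.41233366,  0.69287374, -0.59152932],
       [-0.00299793, -0.65032366, -0.75965133]])}
top {'fovy': 46.986845166264615, 'cx': 319.8577189085245, 'cy': 201.1191537461209, 'k1': -0.12347704361641289, 'eye': array([0.44354384, 0.01960451, 1.07181816]), 'attitude': array([[ 0.00294313, -0.9952584 ,  0.09722168],
       [-0.99989073, -0.00433731, -0.014132  ],
       [ 0.01448668, -0.09716946, -0.99516242]])}
wrist {'fovy': 59.72553271694128, 'cx': 320.3338444019797, 'cy': 194.46814045600343, 'k1': -0.04386614191255902, 'eye': array([0.10970769, 0.51880307, 0.37342106]), 'attitude': array([[ 0.34080074,  0.89890241,  0.27537122],
       [ 0.94013271, -0.325132  , -0.10217474],
       [-0.00231313,  0.29370672, -0.95589278]])}
```

View pics/top0.png

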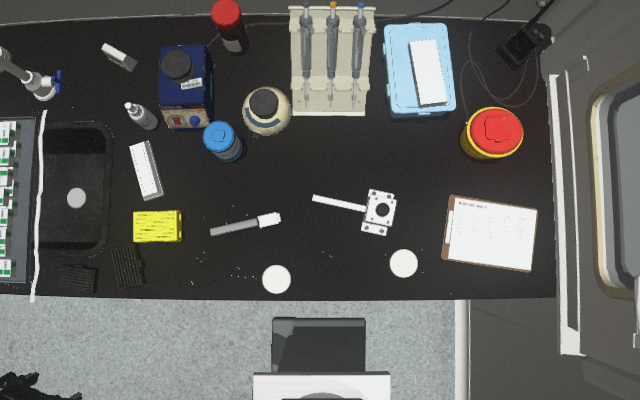

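View pics/scene0.png

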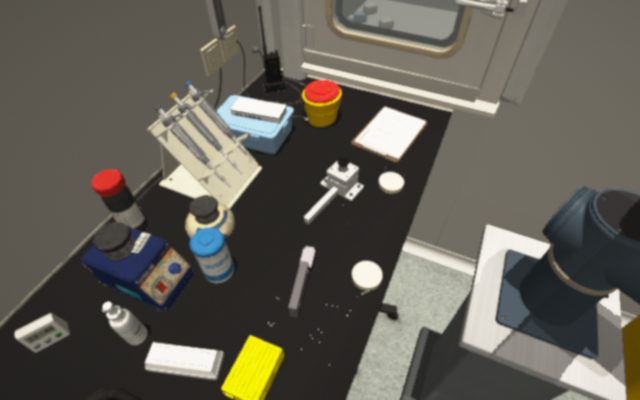

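View pics/wrist0.png

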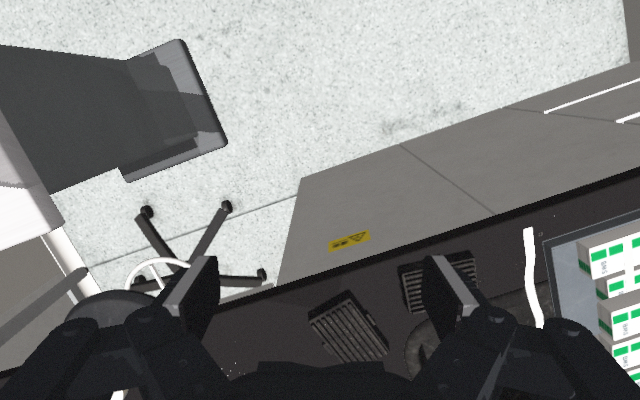

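The top view shows the gauge grip at about (235,228) with its blade tip near (281,217), and the press at (379,211) with its rail running left to (313,198). The dishes are at (404,263) and (276,279), and the blue tub at (222,140). Next I convert these to world positions.

```bash
cat > h.py <<'E'
import numpy as np, cv2
def cloud(p,d,c):
    H,W=d.shape; f=H/2/np.tan(np.radians(float(c['fovy']))/2)
    K=np.array([[f,0,float(c['cx'])],[0,f,float(c['cy'])],[0,0,1]])
    u,v=np.meshgrid(np.arange(W),np.arange(H))
    pts=np.stack([u,v],-1).reshape(-1,1,2).astype(np.float64)
    n=cv2.undistortPoints(pts,K,np.array([float(c['k1']),0,0,0,0])).reshape(H,W,2)
    P=np.concatenate([n,np.ones((H,W,1))],-1)*d[...,None]
    X=P@np.asarray(c['attitude']).T+np.asarray(c['eye'])
    X[d<=0]=np.nan
    return X
def project(X,c,H=400):
    f=H/2/np.tan(np.radians(float(c['fovy']))/2)
    q=(np.asarray(X)-c['eye'])@np.asarray(c['attitude'])
    s=q[...,:2]/q[...,2:]; r2=(s**2).sum(-1,keepdims=True)
    return s*(1+float(c['k1'])*r2)*f+np.array([float(c['cx']),float(c['cy'])])
E
python3 - <<'E'
import numpy as np
from h import *
for n,pp in [("top",[(215,231),(235,226),(255,221),(270,219),(279,217),(320,198),(350,205),(383,209),(372,196),(404,263),(276,279),(222,135),(300,250)]),("scene",[(295,300),(303,265),(308,252),(320,205),(343,163),(391,181),(366,275),(205,240)])]:
    z=np.load(n+"0.npz"); X=cloud(z['p'],z['d'],z)
    for u,v in pp: print(n,u,v,X[v,u].round(4))
z=np.load("top0.npz"); X=cloud(z['p'],z['d'],z)
roi=np.zeros(X.shape[:2],bool); roi[200:245,200:290]=1
m=roi&(X[...,2]>.012); P=X[m]; print("gauge pts",len(P),np.nanmin(P,0),np.nanmax(P,0),np.percentile(P[:,2],[10,50,90]))
m=roi&(X[...,2]>.035); P=X[m]; c=P.mean(0); print(c,np.linalg.svd(P[:,:2]-c[:2],full_matrices=False)[2])
E
```

```text
top 215 231 [0.4757 0.2392 0.0457]
top 235 226 [0.4871 0.1943 0.0462]
top 255 221 [0.4986 0.1499 0.0446]
top 270 219 [0.5045 0.1184 0.0228]
top 279 217 [0.5089 0.0975 0.028 ]
top 320 198 [0.5534 0.0044 0.0206]
top 350 205 [ 0.5375 -0.0645  0.0215]
top 383 209 [ 0.5226 -0.1293  0.0958]
top 372 196 [ 0.5542 -0.1103  0.0613]
top 404 263 [ 0.4048 -0.1889  0.0169]
top 276 279 [0.3684 0.1036 0.0197]
top 222 135 [0.676  0.2136 0.1215]
top 300 250 [ 4.342e-01  5.010e-02 -1.000e-04]
scene 295 300 [0.4774 0.2365 0.0436]
scene 303 265 [0.498  0.1584 0.0442]
scene 308 252 [0.5083 0.1139 0.0253]
scene 320 205 [ 0.5424 -0.0257  0.021 ]
scene 343 163 [ 0.5216 -0.119   0.0923]
scene 391 181 [ 0.406  -0.182   0.0173]
scene 366 275 [0.3708 0.1106 0.0168]
scene 205 240 [0.6769 0.2284 0.123 ]
gauge pts 666 [0.4667094  0.09522889 0.01211263] [0.51865503 0.2538419  0.04950266] [0.0221206  0.04195677 0.04573174]
[0.48538315 0.19771247 0.04379562] [[ 0.2017398  -0.97943915]
 [ 0.97943915  0.2017398 ]]
```

```bash
cat >> h.py <<'E'
def R(yaw):
    c,s=np.cos(yaw),np.sin(yaw)
    return np.array([[0,-s,c],[0,c,s],[-1,0,0.]])
def shot(n,name):
    from plant import snapshot,get_calibration
    c=get_calibration(n); p,d=snapshot(n); cv2.imwrite(f"pics/{name}.png",p[:,:,::-1]); np.savez(f"{name}.npz",p=p,d=d,**c)
E
python3 - <<'E'
from plant import *
from plant import env
from h import *
env.goto([0.50,0.17,0.23],R(0.2)); print(env.read_t(),env.read_q(),env.read_tcp_pos())
shot("wrist","wg")
env.goto([0.535,-0.06,0.23],R(-0.227)); print(env.read_t(),env.read_q())
shot("wrist","wp")
E
```

```text
1.8167 [2.02214054e-01 5.56214723e-02 1.04686469e-01 1.61980779e+00
 4.49442278e-04 1.57148951e+00] [0.49965759 0.170874   0.23008627]
2.7917 [-2.34661116e-01  8.24119637e-02  1.32895562e-01  1.62146148e+00
  9.88267938e-04  1.56148038e+00]
```

View pics/wg.png

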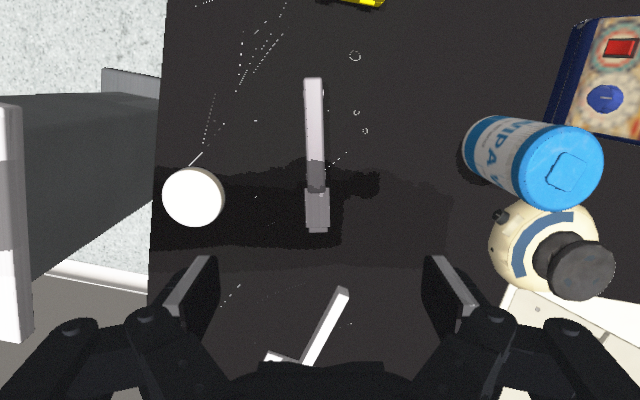

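View pics/wp.png

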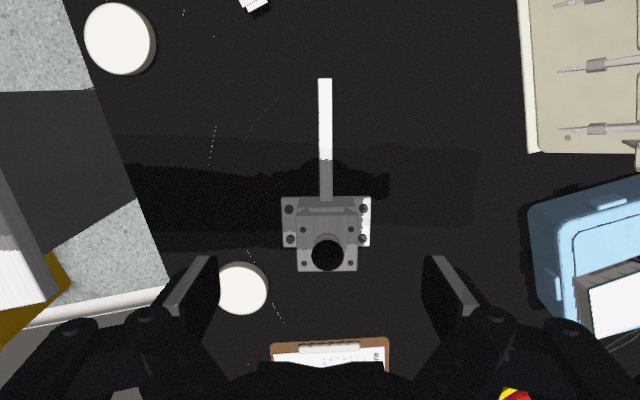

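The first picture shows the gauge grip from (313,78) to (317,190) and its blade tip at (317,231). The second shows the press rail from (325,80) to (325,200), the block front around row 212 and the knob at (328,255). Next I fit precise poses.

```bash
python3 - <<'E'
import numpy as np
from h import *
def fit(name,roi,lo,hi,zs):
    z=np.load(name+".npz"); X=cloud(z['p'],z['d'],z)
    # rays to plane
    v0,v1,u0,u1=roi; m=np.zeros(X.shape[:2],bool); m[v0:v1,u0:u1]=1
    m&=(X[...,2]>lo)&(X[...,2]<hi)
    m=cv2.morphologyEx(m.astype(np.uint8),cv2.MORPH_OPEN,np.ones((3,3)))>0
    e=z['eye']; D=X-e; Y=e+D*((zs-e[2])/D[...,2:])
    P=Y[m][:,:2]; print(name,len(P),"zmed",np.median(X[m][:,2]).round(4),"std",X[m][:,2].std().round(4))
    (c,s,a)=cv2.minAreaRect(P.astype(np.float32)); 
    cc=P.mean(0); V=np.linalg.svd(P-cc,full_matrices=False)[2][0]; V*=np.sign(V[1])
    W=np.array([V[1],-V[0]]); t=(P-cc)@V; w=(P-cc)@W
    print(" rect",np.round(c,4),np.round(s,4),"mean",cc.round(4),"yaw",np.arctan2(-V[0],V[1]).round(4),"t",np.percentile(t,[0,1,99,100]).round(4),"w",np.percentile(w,[1,99]).round(4), "mid", (cc+V*np.percentile(t,[.5,99.5]).mean()+W*np.percentile(w,[1,99]).mean()).round(4))
    return P
fit("wg",(60,240,290,345),.036,.06,.044)
fit("wg",(185,240,290,345),.014,.033,.0235)
fit("wp",(60,196,310,340),.013,.03,.020)
fit("wp",(200,290,290,370),.052,.072,.064)
P=fit("wp",(200,290,290,370),.084,.105,.092)
print(cv2.minEnclosingCircle(P.astype(np.float32)))
E
```

```text
wg 2171 zmed 0.0443 std 0.001
 rect [0.4889 0.1994] [0.0179 0.1083] mean [0.4885 0.2016] yaw 0.2336 t [-0.0564 -0.0552  0.0509  0.0519] w [-0.0088  0.0087] mid [0.489  0.1992]
wg 973 zmed 0.0241 std 0.0007
 rect [0.5071 0.1214] [0.0255 0.0508] mean [0.5076 0.1204] yaw 0.2135 t [-0.0244 -0.0243  0.0245  0.0264] w [-0.0128  0.0125] mid [0.5074 0.121 ]
wp 1645 zmed 0.0205 std 0.0008
 rect [ 0.5462 -0.0359] [0.1176 0.0138] mean [ 0.5471 -0.0329] yaw -0.2115 t [-0.0619 -0.0607  0.0547  0.0557] w [-0.007   0.0068] mid [ 0.5464 -0.0359]
wp 2815 zmed 0.0646 std 0.002
 rect [ 0.5268 -0.127 ] [0.063  0.0598] mean [ 0.5277 -0.1219] yaw 1.4493 t [-0.0318 -0.0298  0.0306  0.0327] w [-0.0366  0.0267] mid [ 0.5267 -0.1267]
wp 805 zmed 0.0924 std 0.0015
 rect [ 0.5266 -0.1266] [0.0297 0.0287] mean [ 0.5268 -0.1267] yaw -0.1547 t [-0.0151 -0.0146  0.0146  0.0151] w [-0.0136  0.0135] mid [ 0.5267 -0.1267]
((0.5270674824714661, -0.12674298882484436), 0.015530659817159176)
```

```bash
python3 - <<'E'
from plant import env,eoat
from h import *
r=R(0.232)
eoat.gripper_to(0.05,40)
env.goto([0.489,0.1992,0.10],r)
print(env.move_straight([0.489,0.1992,0.0085],feed=0.1,threshold=8), env.read_tcp_pos(), env.read_t())
eoat.gripper_to(0.0,40); print(env.read_grip_width(),env.read_contact_force(),env.read_tcp_pos())
env.move_straight([0.489,0.1992,0.085],feed=0.12)
print(env.read_contact_force(),env.read_grip_width(),env.read_t())
shot("wrist","wh")
r=R(-0.213); yd=r[:,1]; o=np.array([0.5330,-0.0974,0])
p=o+yd*0.13; p[2]=.044-.022+.0085+.03-.0
env.goto(p,r); print(env.read_tcp_pos(),p,env.read_t(),env.read_contact_force())
shot("wrist","wq"); shot("scene","sq")
E
```

```text
False [0.48980245 0.19935561 0.00935605] 5.475
0.017582964296873536 [0.10980975 0.07330446 2.64290848] [0.48967424 0.19943592 0.00938509]
[-0.66934606 -0.20125951 -1.37742837] 0.017748669707964376 6.65
[0.55972847 0.02991691 0.05968246] [0.5604811  0.02966215 0.0605    ] 7.4667 [ 0.01461694 -0.20633186 -1.28134178]
```

View pics/wq.png

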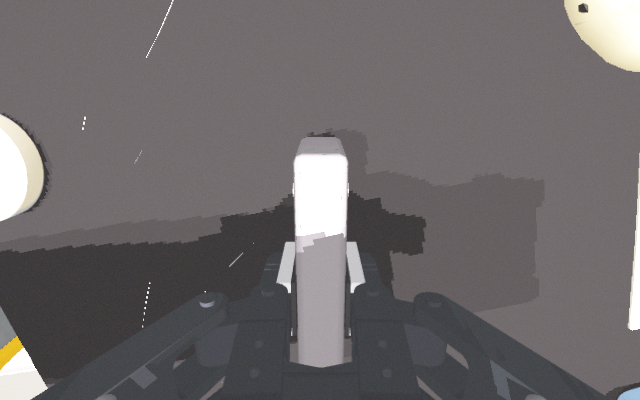

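View pics/sq.png

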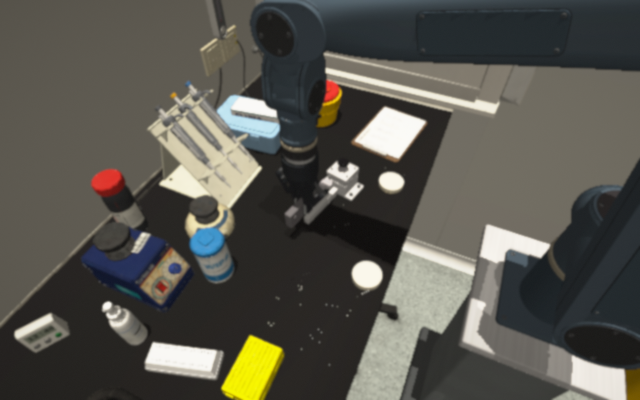

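The gauge is held upright between the pads: its top runs from (320,155) down to (322,365) and its rear end edge sits at row 138. Now I measure its pose in the hand.

```bash
python3 - <<'E'
import numpy as np
from plant import env
from h import *
z=np.load("wq.npz"); X=cloud(z['p'],z['d'],z)
t=env.read_tcp_pos(); r=env.read_ee_rot(); print(t,np.arctan2(r[1,2],r[0,2]), np.arcsin(r[2,1:]))
rr=R(-0.213)
Q=(X-t)@rr   # tool x(down), y, z
m=np.zeros(Q.shape[:2],bool); m[135:360,285:360]=1
zt=X[...,2]
m&=(zt>.085)&(zt<.11)
P=Q[m]; print(len(P),"ztop",np.percentile(zt[m],[2,50,98]))
for lo,hi in [(0.0,.01),(.01,.02),(.02,.03),(.03,.04),(.04,.05),(.05,.06)]:
    s=(P[:,1]>lo)&(P[:,1]<hi)
    if s.sum()>20: print(lo,np.percentile(P[s][:,2],[2,98]).round(4),np.percentile(P[s][:,2],[2,98]).mean().round(4),"z",(t[2]-np.median(P[s][:,0])).round(4))
print("yend",np.percentile(P[:,1],[99,99.9]))
E
```

```text
[0.55998866 0.03097204 0.06036122] -0.2109820592326307 [ 0.00055356 -0.00077262]
12332 ztop [0.08935586 0.09476452 0.10601304]
0.0 [-0.0105  0.0137] 0.0016 z 0.095
0.01 [-0.0108  0.0138] 0.0015 z 0.0948
0.02 [-0.0075  0.0096] 0.0011 z 0.0947
0.03 [-0.0075  0.0096] 0.001 z 0.0947
0.04 [-0.0075  0.0096] 0.001 z 0.0947
0.05 [-0.0071  0.0091] 0.001 z 0.0939
yend [0.05400248 0.05423121]
```

```bash
python3 - <<'E'
from plant import env,eoat
from h import *
r=R(-0.213); yd=r[:,1]; o=np.array([0.5320,-0.0972,0])
def pf():
    q=(env.read_tcp_pos()-o)@r; return np.round([q[2],q[1],-q[0]],4), (env.read_contact_force()@r).round(2), round(env.read_t(),2)
def tgt(y,z): return o+yd*y+np.array([0,0,z])
env.move_straight(tgt(.120,.0605),feed=.1,attitude=r)
env.move_straight(tgt(.120,.0312),feed=.06,threshold=6); print(pf())
print(env.move_straight(tgt(.075,.0312),feed=.04,threshold=6),pf())
print(env.move_straight(tgt(.058,.0312),feed=.03,threshold=6),pf())
shot("scene","si"); shot("wrist","wi")
E
```

```text
(array([-0.0013,  0.12  ,  0.0294]), array([-2.91,  0.34,  1.45]), 8.34)
False (array([-0.0001,  0.0751,  0.0311]), array([ 2.33, -0.24, -0.99]), 9.62)
False (array([0.    , 0.0579, 0.0312]), array([ 1.54, -0.  , -0.74]), 10.33)
```

View pics/si.png

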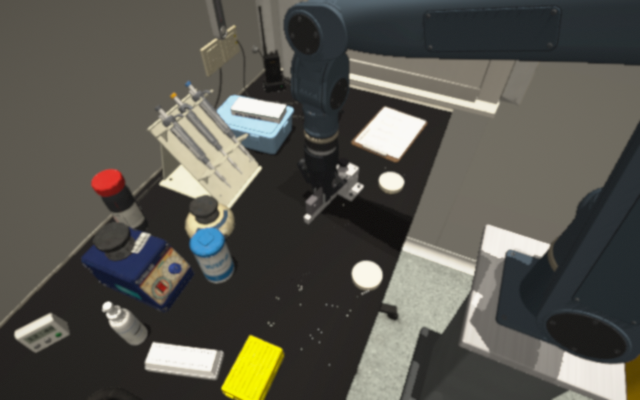

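The gauge slid in without resistance. In the picture the grip lies along the rail at about (320,205), close to the block. Next I seat it against the face and lower it.

```bash
cat >> h.py <<'E'
r=R(-0.213); yd=r[:,1]; o=np.array([0.5320,-0.0972,0])
def pf():
    from plant import env
    q=(env.read_tcp_pos()-o)@r; return np.round([q[2],q[1],-q[0]],4), (env.read_contact_force()@r).round(2), round(env.read_t(),2)
def tgt(y,z): return o+yd*y+np.array([0,0,z])
E
python3 - <<'E'
from plant import env,eoat
from h import *
print(env.move_straight(tgt(.045,.0312),feed=.02,threshold=5),pf()); env.sleep(.2); print(pf())
y=pf()[0][1]
print(env.move_straight(tgt(y+.0005,.0255),feed=.015,threshold=4),pf()); env.sleep(.2); print(pf())
z=pf()[0][2]
print(env.move_straight(tgt(y-.006,z),feed=.02,threshold=5),pf()); env.sleep(.2); print(pf())
shot("wrist","wj")
E
```

```text
True (array([-0.0007,  0.0528,  0.0305]), array([ 1.44,  1.73, -0.15]), 10.86)
(array([-0.0015,  0.0528,  0.0295]), array([0.78, 0.62, 0.86]), 11.06)
True (array([-0.0015,  0.0528,  0.0295]), array([-3.83,  1.29, -0.61]), 11.27)
(array([-0.0015,  0.0528,  0.0295]), array([-4.82,  0.13, -0.06]), 11.47)
True (array([-0.0015,  0.0528,  0.0296]), array([-3.28,  1.13, -0.05]), 11.68)
(array([-0.0015,  0.0528,  0.0296]), array([-3.05,  0.54, -0.73]), 11.88)
```

View pics/wj.png

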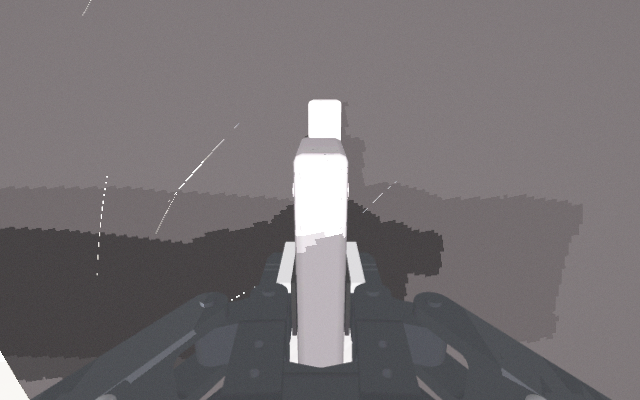

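```bash
python3 - <<'E'
import numpy as np
from plant import env
from h import *
z=np.load("wj.npz"); X=cloud(z['p'],z['d'],z)
Q=(X-o)@r
rt=env.read_ee_rot(); print("ee yaw",np.arctan2(rt[1,2],rt[0,2]),rt[2,1:])
def st(m,n):
    P=Q[m]; print(n,len(P),"x",np.percentile(P[:,2],[3,97]).round(4),np.percentile(P[:,2],[3,97]).mean().round(4),"y",np.percentile(P[:,1],[1,99]).round(4),"z",np.median(-P[:,0]).round(4))
w=np.zeros(Q.shape[:2],bool); w[90:240,290:355]=1
h=X[...,2]
st(w&(h>.012)&(h<.028)&(Q[...,1]>.108),"rail")
g=w&(h>.058)&(h<.075); st(g,"grip")
for a in (.08,.09,.1): st(g&(abs(Q[...,1]-a)<.005),a)
st(g&(np.arange(400)[:,None]<230),"grip")
E
```

```text
ee yaw -0.21088288709967618 [ 0.00489057 -0.0100067 ]
rail 1156 x [-0.0055  0.0075] 0.001 y [0.1081 0.123 ] z 0.0205
grip 4719 x [-0.0086  0.0079] -0.0004 y [0.0789 0.1079] z 0.0646
0.08 918 x [-0.0087  0.008 ] -0.0003 y [0.0784 0.0849] z 0.0646
0.09 1532 x [-0.0087  0.0081] -0.0003 y [0.0851 0.0949] z 0.0646
0.1 1647 x [-0.0087  0.0079] -0.0004 y [0.0952 0.1049] z 0.0646
grip 4200 x [-0.0086  0.0079] -0.0004 y [0.0825 0.1079] z 0.0645
```

The rail end lies 15.1 mm beyond the grip's end, and 15 mm was expected, so the gauge is home. It is about 1.4 mm off-centre and slightly rolled, so I re-level and centre it before letting go.

```bash
python3 - <<'E'
from plant import env,eoat
from h import *
xd=r[:,2]
def st():
    rt=env.read_ee_rot(); print(pf(),rt[2,1:].round(4))
st()
env.move_straight(tgt(.0533,.0312)+xd*0.0,feed=.01,attitude=r); env.sleep(.2); st()
print(env.move_straight(tgt(.0533,.0275)+xd*0.0,feed=.01,attitude=r,threshold=3)); st()
env.sleep(.2); st()
z=pf()[0][2]
print(env.move_straight(tgt(.049,z-.0003)+xd*0.0,feed=.015,attitude=r,threshold=5)); st()
env.sleep(.2);st()
shot("wrist","wk")
E
sed 's/x//' /dev/null; python3 - <<'E'
import numpy as np
import sys; sys.path.insert(0,'.')
import os; os.chdir('.')
from h import *
z=np.load("wk.npz"); X=cloud(z['p'],z['d'],z)
Q=(X-o)@r
def st(m,n):
    P=Q[m]; print(n,len(P),"x",np.percentile(P[:,2],[3,97]).round(4),np.percentile(P[:,2],[3,97]).mean().round(4),"y",np.percentile(P[:,1],[1,99]).round(4),"z",np.median(-P[:,0]).round(4))
w=np.zeros(Q.shape[:2],bool); w[90:230,290:355]=1
h=X[...,2]
st(w&(h>.012)&(h<.028)&(Q[...,1]>.108),"rail")
st(w&(h>.058)&(h<.075),"grip")
E
```

```text
(array([-0.0015,  0.0528,  0.0295]), array([-3.81,  0.85,  0.5 ]), 11.93) [ 0.0049 -0.01  ]
(array([-0.0002,  0.0533,  0.0309]), array([0.96, 0.13, 0.28]), 12.53) [ 0.     -0.0006]
True
(array([0.0004, 0.0533, 0.0294]), array([-5.21,  0.44,  0.48]), 12.83) [0.     0.0009]
(array([0.0004, 0.0533, 0.0294]), array([-5.98, -0.3 ,  1.04]), 13.03) [0.     0.0009]
True
(array([0.0003, 0.0528, 0.0295]), array([-3.11,  1.04, -0.73]), 13.28) [0.0036 0.0009]
(array([0.0003, 0.0528, 0.0294]), array([-2.77, -0.12, -0.05]), 13.48) [0.003  0.0009]
rail 1165 x [-0.0055  0.0075] 0.001 y [0.1082 0.123 ] z 0.0204
grip 4196 x [-0.0071  0.0095] 0.0012 y [0.0826 0.1079] z 0.0643
```

The grip is now centred to 0.2 mm, level and home. Now I release it and rise.

```bash
python3 - <<'E'
from plant import env,eoat
from h import *
eoat.gripper_to(0.045); print(env.read_grip_width(),pf())
p=env.read_tcp_pos(); p[2]=.19
env.move_straight(p,feed=.12); print(pf())
eoat.gripper_to(0.0,20); print(env.read_grip_width())
q=tgt(.0,.19); env.goto(q,r); env.sleep(.2); print(pf())
shot("wrist","wl"); shot("top","tl")
z=np.load("wl.npz"); X=cloud(z['p'],z['d'],z); Q=(X-o)@r
def st(m,n):
    P=Q[m]; print(n,len(P),"x",np.percentile(P[:,2],[3,97]).round(4),np.percentile(P[:,2],[3,97]).mean().round(4),"y",np.percentile(P[:,1],[1,99]).round(4),"z",np.median(-P[:,0]).round(4))
h=X[...,2]
w=(abs(Q[...,2])<.03)
st(w&(h>.012)&(h<.028)&(Q[...,1]>.108)&(Q[...,1]<.14),"rail")
st(w&(h>.058)&(h<.075)&(Q[...,1]<.12)&(Q[...,1]>.005),"grip")
st(w&(h>.085)&(h<.1),"knob")
E
```

```text
0.04490794897025263 (array([-0.    ,  0.053 ,  0.0289]), array([-0.5 ,  1.25,  0.34]), 13.92)
(array([-0.0006,  0.053 ,  0.1888]), array([ 0.16,  0.08, -0.05]), 15.41)
0.00011974046449062535
(array([-0.    ,  0.0007,  0.1901]), array([0.48, 0.09, 0.78]), 16.43)
rail 201 x [-0.0054  0.0079] 0.0012 y [0.1135 0.1222] z 0.0205
grip 3277 x [-0.0071  0.0098] 0.0013 y [0.0062 0.107 ] z 0.0644
knob 830 x [-0.0121  0.0143] 0.0011 y [-0.0366 -0.0174] z 0.0923
```

View pics/wl.png

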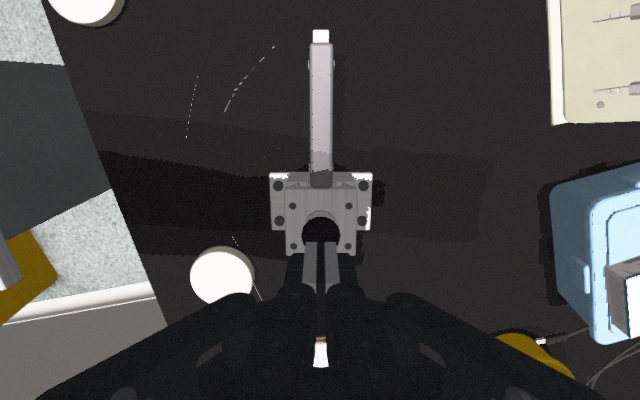

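The gauge is home and undisturbed on release, with its grip spanning (321,45) to (321,185) up to the block face. The knob is at (321,232). Now I press it in measured steps.

```bash
python3 - <<'E'
from plant import env,eoat
from h import *
def avg(n=15):
    F=[];Z=[]
    for _ in range(n): F.append(env.read_contact_force()); Z.append(env.read_tcp_pos()); env.sleep(.02)
    q=(np.mean(Z,0)-o)@r
    return "F",np.mean(F,0).round(2),"sd",np.std(F,0).round(2),"pos",np.round([q[2],q[1],-q[0]],4),round(env.read_t(),2)
env.goto(tgt(-.0322,.13),r); 
env.move_straight(tgt(-.0322,.098),feed=.06,attitude=r,threshold=6); env.sleep(.3); print(*avg())
for z in (.095,.093,.091,.0895,.088,.0865,.085):
    hit=env.move_straight(tgt(-.0322,z),feed=.02,attitude=r,threshold=9); env.sleep(.15); print(z,hit,*avg())
E
```

```text
F [-0.07 -0.08  0.01] sd [0.58 0.45 0.41] pos [ 0.0002 -0.0322  0.0982] 18.14
0.095 False F [-0.07 -0.19 -0.05] sd [0.67 0.5  0.47] pos [ 0.     -0.0322  0.095 ] 18.84
0.093 False F [-0.13  0.03  0.07] sd [0.27 0.4  0.4 ] pos [ 0.     -0.0322  0.093 ] 19.49
0.091 False F [ 0.81 -0.24  1.29] sd [0.35 0.61 0.47] pos [ 0.0003 -0.0323  0.0913] 20.14
0.0895 False F [ 0.89 -0.25  1.13] sd [0.6  0.49 0.51] pos [ 0.     -0.0322  0.0895] 20.79
0.088 False F [ 0.57 -0.29  1.37] sd [0.42 0.43 0.59] pos [-0.0001 -0.0322  0.088 ] 21.44
0.0865 False F [-0.14 -0.05  3.4 ] sd [0.52 0.38 0.46] pos [-0.     -0.0322  0.0866] 22.09
0.085 False F [-0.78  0.2   4.55] sd [0.31 0.52 0.52] pos [ 0.     -0.0322  0.0851] 22.74
```

```bash
python3 - <<'E'
from plant import env,eoat
from h import *
def avg(n=20):
    F=[];Z=[]
    for _ in range(n): F.append(env.read_contact_force()); Z.append(env.read_tcp_pos()); env.sleep(.02)
    q=(np.mean(Z,0)-o)@r
    return "F",np.mean(F,0).round(2),"sd",np.std(F,0).round(2),"pos",np.round([q[2],q[1],-q[0]],4),round(env.read_t(),2)
for z in (.0835,.0818):
    hit=env.move_straight(tgt(-.0322,z),feed=.02,attitude=r,threshold=9); env.sleep(.2); print(z,hit,*avg())
shot("top","tf"); shot("wrist","wf"); shot("scene","sf")
z=np.load("wf.npz"); X=cloud(z['p'],z['d'],z); Q=(X-o)@r; h=X[...,2]
def st(m,n):
    P=Q[m]; print(n,len(P),"x",np.percentile(P[:,2],[3,97]).round(4),"y",np.percentile(P[:,1],[1,99]).round(4),"z",np.median(-P[:,0]).round(4))
w=(abs(Q[...,2])<.03)
st(w&(h>.012)&(h<.028)&(Q[...,1]>.108)&(Q[...,1]<.14),"rail")
st(w&(h>.058)&(h<.075)&(Q[...,1]<.12)&(Q[...,1]>.005),"grip")
for n in ("top0","tf"):
    z=np.load(n+".npz"); X=cloud(z['p'],z['d'],z)
    for nm,c in (("a",(.406,-.188)),("b",(.370,.107)),("tub",(.677,.215))):
        m=(np.hypot(X[...,0]-c[0],X[...,1]-c[1])<.05)&(X[...,2]>.008); print(n,nm,m.sum(),np.nanmean(X[m],0).round(4))
E
```

```text
0.0835 False F [-1.13  0.27  5.8 ] sd [0.52 0.38 0.51] pos [ 0.0001 -0.0322  0.0838] 23.52
0.0818 False F [-1.67  0.38  6.82] sd [0.51 0.47 0.51] pos [ 0.0001 -0.0322  0.0825] 24.31Traceback (most recent call last):
  File "<stdin>", line 15, in <module>
  File "<stdin>", line 13, in st
    return _quantile_unchecked(
        a, q, axis, out, overwrite_input, method, keepdims, weights)
    return _ureduce(a,
                    func=_quantile_ureduce_func,
    ...<5 lines>...
                    overwrite_input=overwrite_input,
                    method=method)
    r = func(a, **kwargs)
    result = _quantile(arr,
                       quantiles=q,
    ...<2 lines>...
                       out=out,
                       weights=wgt)
    slices_having_nans = np.isnan(arr[-1, ...])
                                  ~~~^^^^^^^^^
IndexError: index -1 is out of bounds for axis 0 with size 0
```

View pics/wf.png

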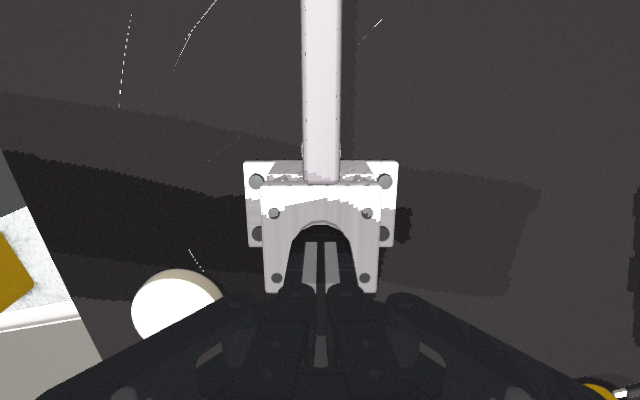

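View pics/tf.png

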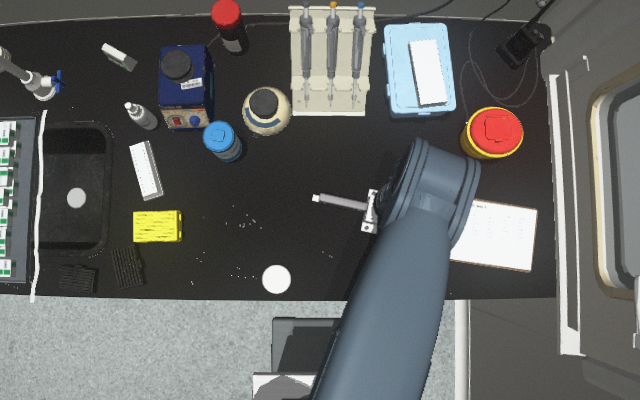

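```bash
python3 - <<'E'
from plant import env,eoat,job
from h import *
def avg(n=25):
    F=[];Z=[]
    for _ in range(n): F.append(env.read_contact_force()); Z.append(env.read_tcp_pos()); env.sleep(.02)
    q=(np.mean(Z,0)-o)@r
    return "F",np.mean(F,0).round(2),"pos",np.round([q[2],q[1],-q[0]],4),round(env.read_t(),2)
print(env.move_straight(tgt(-.0322,.0809),feed=.02,attitude=r,threshold=9)); env.sleep(.3); print(*avg()); env.sleep(.5); print(*avg())
shot("wrist","wz"); shot("scene","sz")
z=np.load("wz.npz"); X=cloud(z['p'],z['d'],z); Q=(X-o)@r; h=X[...,2]
m=(abs(Q[...,2])<.014)&(h>.058)&(h<.07)&(Q[...,1]>.012)&(Q[...,1]<.12); P=Q[m]; print("grip",np.percentile(P[:,2],[3,97]).round(4),np.median(h[m]).round(4))
for n in ("scene0","sz"):
    z=np.load(n+".npz"); X=cloud(z['p'],z['d'],z)
    for nm,c in (("a",(.406,-.188)),("b",(.370,.107)),("tub",(.677,.215))):
        m=(np.hypot(X[...,0]-c[0],X[...,1]-c[1])<.05)&(X[...,2]>.008); print(n,nm,m.sum(),np.nanmean(X[m],0).round(4))
E
```

```text
False
F [-1.82  0.39  7.78] pos [ 0.0001 -0.0322  0.0818] 25.43
F [-1.93  0.55  7.79] pos [ 0.0001 -0.0322  0.0818] 26.34
grip [-0.0072  0.0097] 0.0645
scene0 a 393 [ 0.4062 -0.1821  0.0162]
scene0 b 685 [0.37   0.1081 0.0161]
scene0 tub 1645 [0.665  0.2344 0.0896]
sz a 394 [ 0.4062 -0.1818  0.0162]
sz b 688 [0.37   0.1082 0.0162]
sz tub 1653 [0.6649 0.2345 0.0894]
```

View pics/sz.png

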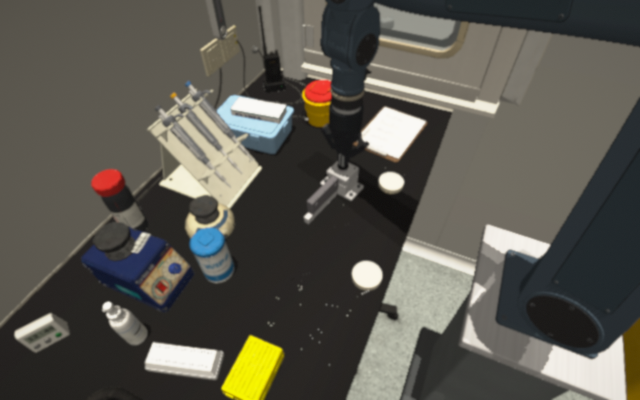

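The fingertips press the knob at about (343,165), the gauge is seated on the rail near (320,200), and the dishes and tub are where they were. The push reads 7.8 N at a TCP height of 81.8 mm and is steady, so I hand in.

```bash
python3 - <<'E'
from plant import job
job.finish_job()
E
```

```text
the job is handed in; nothing more can be done
```

I slid the gauge fully home in the press and let go of it. I then pressed the knob down about 10 mm with the shut fingertips and handed the job in at about 26.5 s while still holding it.

**Gauge:**
- After release, its end was about 15 mm short of the rail's end, as it should be when the grip meets the face.
- It was centred on the rail to about 0.2 mm, with its top about 64 mm up. In the last picture, taken while pressing, it had not moved sideways or in height.
- I had to re-centre it once before letting go, because the first contact left it 1.4 mm off-centre and slightly rolled.

**Knob:**
- The fingertips were at 81.8 mm, down from 92 mm. The push was steady at 7.8 N, which puts the spring at about half its travel and clear of its stop.
- The two estimates of the spring's compression differ a little: about 4.8 mm from the force and about 5.2 mm from the height.
- A sideways force of about 2 N was also present on the tool.

**Dishes and tub:** all three measured within 0.3 mm of where they started in the scene camera.

**Disagreements:**
- The press face turned out 2 to 3 mm farther in than my camera estimate, which agreed with the rail end also measuring short.
- One check script stopped with an error because the rail was out of view. I repeated the check with the scene camera for the dishes and tub and the wrist camera for the gauge.

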